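# Take the depth of a well with a bench depth gauge

## Task

Take the depth of the well in the aluminium block under the bench depth gauge: twist the gauge's head to free the probe, lower the probe until its sprung tip rests lightly on the bottom of the well (a few newtons, never hard), and twist the head home again to lock it there, so that the tip still rests lightly on the bottom after you let go. Leave the things standing round it where they are.

Things in the scene. Friction and masses are not known exactly. Their poses are not given: they have to be found in the camera images.
- gauge: bench depth gauge, fixed: grey foot plate 155 x 110 x 14 mm (52 mm to -x, 102 mm to +x of the origin), steel column 26 mm across 70 mm to +x of the origin, arm with its top at 120 mm height that guides the upright probe. Origin on the table under the probe's axis, z up. Only the probe rises above 120 mm; there is free room above it. A tall microscope stands behind it on the right
- head (a point): centre of the black grip bar on top of the probe, on the probe's upright axis; bar 46 mm long, 13 mm thick, 36 mm high (18 mm below to 18 mm above this point), over a round collar 34 mm across and 12 mm high. 207 mm above the table at the probe's top stop. It turns and slides with the probe. Bar direction seen from above: gauge yaw + 1.2 - twist
- twist (a joint): turn of the head, rad: 0 loose (stop), 1.2 locked (stop); clockwise from above locks. At 1.2 the bar lies along gauge x. Above 0.3 a cam in the arm grips the probe, ever harder; from 1.0 the slide holds about 20 N. Turning home takes about 0.3 N m. Starts locked, stays where it is left
- probe (a joint): how far the probe is lowered from its top stop, m: 0 to 0.050. When loose a spring lifts it with 2 to 4 N, so let go it rises to the top stop. At 0 the tip is 66 mm above the table, 7 mm above the block. The tip (6 mm round) is sprung: pressed on the bottom it yields 0.5 mm per newton, up to 8 mm
- block: aluminium block 60 x 60 x 45 mm, fixed on the gauge's foot, with an upright well of 30 mm diameter in its middle right under the probe. Origin: centre of its underside, 14 mm above the table. The well's flat bottom is 12 to 34 mm below the block's top; how deep is not known and must be felt
- tube_a_mid (a point): bystander: screw-capped tube, 34 x 34 x 113 mm, upright; this point is its centre
- tube_c_mid (a point): bystander: screw-capped tube, 34 x 34 x 113 mm, upright; this point is its centre
- beaker_mid (a point): bystander: small clear beaker, 45 mm across, 59 mm high; this point is its centre
- cryo_vial_0_mid (a point): bystander: small capped vial, 13 mm across, 45 mm high; this point is its centre
- hemocytometer_mid (a point): bystander: flat counting slide 34 x 75 x 8 mm; this point is its centre
- tally_counter_mid (a point): bystander: hand tally counter 46 x 46 x 21 mm; this point is its centre

How it is judged (in metres and radians):
On the way, in this order (a step that is already met when the one before it is completed fails the run):
1. the head is twisted loose (value of joint twist below 0.25 rad), for 0.1 s.
2. with the probe still free, its tip is lowered onto the bottom of the well and rests on it (0.6 to 12 N) (value of joint twist below 0.35 rad and contact force between gauge and block between 0.6 and 12 N), for 0.2 s.
3. the head is twisted home (over 1.0 rad) while the tip rests on the bottom (value of joint twist above 1 rad and contact force between gauge and block between 0.6 and 9 N), for 0.2 s.
At the end, for the whole second after the job is handed in: the head is locked (twist above 1.0 rad) and the released probe still rests on the bottom of the well with 0.6 to 9 N (all of step 3); the robot touches nothing.
It fails at once if the tip is pushed onto the bottom with more than 14 N (contact force between gauge and block above 14 N).
It fails at once if a thing standing round the gauge is shifted by more than 30 mm (distance of any of tube_a_mid, tube_c_mid, beaker_mid, cryo_vial_0_mid, hemocytometer_mid, tally_counter_mid from where it was at the start of the episode above 0.03 m).
It also fails if it takes over 54 s, if anything falls off the work surface, if the arm or the gripper's body presses on something with over 40 N, if the wrist force passes 120 N, or if a joint passes its speed limit or range.

## Robot

A 6-joint arm with a two-finger parallel gripper is mounted at the origin on a cart in front of the work surface, level with it; the furniture and walls round the work are solid. World frame = base frame: x ahead of the robot, y to its left, z up, the work surface at z = 0. Lengths are in m, angles in degrees, forces in N, time in s.
With the tool pointing down it reaches from about 0.3 to 0.75 m from the base axis. Payload 8.5 kg.
Tool frame: the origin (TCP) lies on the centre line of the jaws, within the pads' length; the fingertips stand env.tcp_to_tips ahead of it and the grasp point (between the pads) lies 8 mm behind it (env.tcp_to_tips is the distance from the TCP to the fingertips, in m); z points along the fingers, y is the direction in which the jaws open and shut (so a half turn about z gives the same grasp; the last joint's range is limited). The gripper opens to 85 mm and grips with 20 to 120 N. Pads are 22 mm wide; open, the fingers measure 114 mm over their backs; the gripper's body (76 mm by 85 mm) begins 54 mm behind the grasp point. The pads swing forward as they close: fully open they stand 13 mm farther back than shut.
Start: joints at [59.685, 21.807, 74.336, -0, 83.858, -12.336], TCP at [0.17, 0.523, 0.242] pointing down, gripper open.
Joint ranges: [-178.18, 178.18], [-50.72, 133.34], [12.68, 142.11], [-81.47, 261.47], [9.98, 163.14], [-165.26, 165.26]. Speed limits (degrees/s): [136.94, 136.94, 180, 180, 180, 180].

## Interface

Orientations are given as a 3x3 rotation matrix whose columns are the frame's x, y, z axes.
In Python, from rig import env gives the robot as it stands. The module is installed in compiled form; this text tells all that it offers.
- The arm moves only by the tool carry_out, never from a script. Its argument "rows" is a list of rows, each an object of numbers: "tx", "ty", "tz": the shift along the tool's x, y, z in cm; "yaw": the turn about the tool's z in rad. In form: [{"tx": .., "ty": .., "tz": .., "yaw": ..}, ...]. A call has 1 to 12 rows; each row shifts and turns the pose as measured when the row begins, along the tool's axes as they then stand; what a row does not reach is not made up. A row lasts 1/10 s, in which the tool goes at most 50 mm and 8.59 degrees, less where a joint would pass 70% of its speed; a pose out of reach is approached as far as the arm can. A call is refused whole if a number of a shift passes 5 or a number of a turn 0.15, either way. A call with a gripper value outside its range is refused whole. "jaw" is the closure, from -1 (fully open) to 1 (shut), set as the call begins (left out, the last holds). The fingers move at their own pace and stop on an object; "squeeze" is the grip in N (left out, the last holds). Time passes only in rows, so rows that do not move let the fingers close. It gives the time, the measured TCP pose, the force and the opening at its end, in the units of the state.
- env.observe(): the state, without advancing time (a new reading comes with each control period).
- env.get_image(name): name is "scene" or "top"; returns the picture (480x640x3 uint8, red, green, blue); there is no depth.
- env.camera_params(name): a dict with "vertical_fov" (degrees; the focal length in pixels is half the picture's height over the tangent of half this angle, whatever the lens; pixels are square), "cx", "cy" (the principal point, pixels), "view" (4x4, takes a point from world to camera coordinates). Camera axes: x right, y up, looking along -z (the intrinsics and any distortion apply to the point x, -y, -z); pixel columns grow to the right and rows downward; lengths in m; the calibration is good to about 2 mm. A picture is of the moment at which its call begins. camera_params takes no time and is no camera call.
- env.close_job(): hands the job in, once; it reports no verdict.
The state is a dict: "time_s": time; "q": joint angles; "qvel": joint speeds; "joint_efforts": joint torques, N m; "position": TCP position; "tool_rot": TCP orientation; "ft_force": force on the tool from outside, world axes, zero at the start; "wrist_torque": the same for the moment, N m; "grip_width": finger opening in m.
Only numpy, scipy, OpenCV 4.12 (cv2) and the standard library are available. Lean on these libraries where they do the work, as an engineer would, in place of code of your own. Each camera call takes 0.05 s, during which the arm holds its last target. There are 200 camera calls.

## Working session

There is one attempt and no reset: what is moved stays moved. The work goes in short steps, Python scripts to look and compute and a tool call to move; the robot and the scene stay as the last step left them, time stands still between calls to the robot, and variables do not carry over. Pictures are saved under pics/ and viewed, about 8 in all and at most 12, crops included, and the job is handed in when it is done.

Besides the shell and the picture viewer there is one more tool, called after "Call:" as name(argument=value, ...) on one line, values as JSON. carry_out: Moves the arm, as the interface text tells. Its arguments: {"type":"object","properties":{"rows":{"type":"array","items":{"type":"object","properties":{"tx":{"type":"number"},"ty":{"type":"number"},"tz":{"type":"number"},"yaw":{"type":"number"}}}},"jaw":{"type":"number"},"squeeze":{"type":"number"}},"required":["rows"]}

```bash
mkdir -p pics; python3 - <<'E'
from rig import env
import cv2,numpy as np
s=env.observe();print(s, env.tcp_to_tips)
for n in("scene","top"):
    im=env.get_image(n);cv2.imwrite(f"pics/{n}0.png",im[:,:,::-1]);p=env.camera_params(n);print(n,p)
E
```

```text
{'time_s': 0.0, 'q': array([ 5.96858285e+01,  2.18410875e+01,  7.43839896e+01,  1.36989923e-03,
        8.38574087e+01, -1.23348879e+01]), 'qvel': array([-0.08544065, -0.00611599,  0.02609845, -0.06874316,  0.00728642,
        0.02340889]), 'joint_efforts': array([ 1.03854768e-05, -4.48472071e+01, -2.31275189e+01, -1.95749567e-04,
        4.89839644e-03, -1.21257688e-05]), 'position': array([0.16962034, 0.52290987, 0.24171535]), 'tool_rot': array([[-9.51167267e-01,  3.08675026e-01, -7.47172386e-04],
       [ 3.08675753e-01,  9.51166528e-01, -1.23080922e-03],
       [ 3.30765296e-04, -1.40133944e-03, -9.99998963e-01]]), 'ft_force': array([-0.42247316,  0.47786561, -0.72511222]), 'wrist_torque': array([ 0.00581718, -0.02329704,  0.03564993]), 'grip_width': 0.08555056470441376} 0.011
scene {'vertical_fov': 47.41298343723604, 'cx': 324.69125993145394, 'cy': 245.81756318755617, 'view': array([[ 0.52253682, -0.85250466,  0.01382306, -0.22973876],
       [ 0.38159246,  0.24833112,  0.8903476 , -0.34139629],
       [-0.76245817, -0.45996463,  0.4550715 , -0.47421745],
       [ 0.        ,  0.        ,  0.        ,  1.        ]])}
top {'vertical_fov': 55.849270359742775, 'cx': 323.13441714564857, 'cy': 239.86744698604238, 'view': array([[ 0.0040564 , -0.99986794,  0.01573702,  0.06971555],
       [ 0.9966049 ,  0.00533628,  0.08215953, -0.54904967],
       [-0.08223266,  0.01535032,  0.99649494, -0.96594351],
       [ 0.        ,  0.        ,  0.        ,  1.        ]])}
```

View pics/scene0.png

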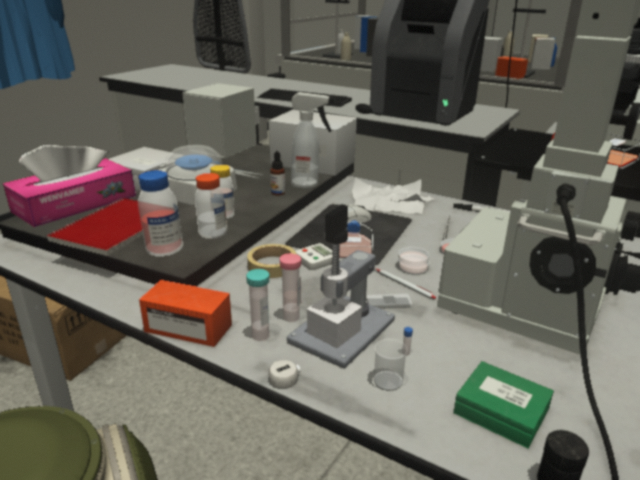

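View pics/top0.png

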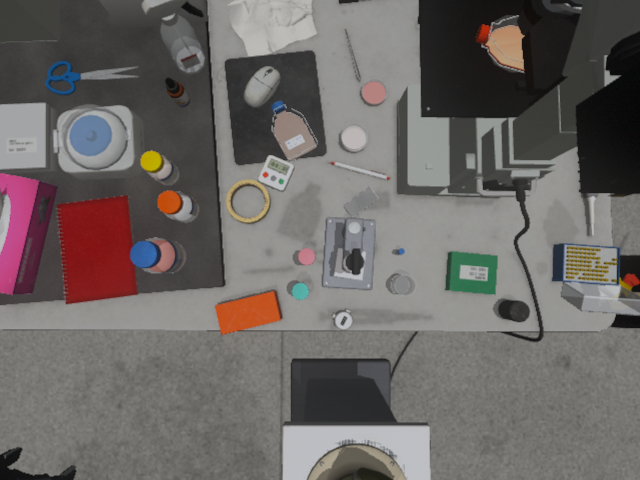

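Scene view: gauge head at about (336,222), block at (335,322). Top view: head at (354,261), foot corners about (329,218), (375,220), (372,289), (323,287), and column at (355,228). I'll crop for precision.

```bash
cat > h.py <<'E'
from rig import env
import cv2,numpy as np
def ray(n,u,v):
    p=env.camera_params(n);f=240/np.tan(np.radians(p['vertical_fov']/2));V=p['view'];R=V[:3,:3]
    return -R.T@V[:3,3], R.T@np.array([(u-p['cx'])/f,-(v-p['cy'])/f,-1])
def plane(n,u,v,z):
    o,d=ray(n,u,v);return o+d*(z-o[2])/d[2]
def tri(a,b):
    (o1,d1),(o2,d2)=ray('scene',*a),ray('top',*b)
    s=np.linalg.lstsq(np.c_[d1,-d2],o2-o1,rcond=None)[0]
    P,Q=o1+s[0]*d1,o2+s[1]*d2;return (P+Q)/2,np.linalg.norm(P-Q)
def proj(n,P):
    p=env.camera_params(n);f=240/np.tan(np.radians(p['vertical_fov']/2));c=p['view'][:3,:3]@P+p['view'][:3,3]
    return p['cx']+f*c[0]/-c[2],p['cy']-f*c[1]/-c[2]
E
python3 - <<'E'
import cv2,numpy as np
a=cv2.imread('pics/top0.png')[205:300,310:390];b=cv2.imread('pics/scene0.png')[195:365,280:400]
A=cv2.resize(a,(480,570),interpolation=cv2.INTER_NEAREST);B=cv2.resize(b,None,fx=3,fy=3,interpolation=cv2.INTER_NEAREST)[:510]
o=np.zeros((570,800,3),np.uint8)
B=cv2.resize(b[:, 20:],(320,544),interpolation=cv2.INTER_NEAREST)
o[:,:480]=A;o[:544,480:]=B;cv2.imwrite('pics/crop1.png',o)
from h import *
t=cv2.imread('pics/top0.png');g=t.max(2)
m=(g<40).astype(np.uint8);n,l,s,c=cv2.connectedComponentsWithStats(m)
for i in range(1,n):
    if 335<c[i][0]<375 and 235<c[i][1]<280: print('top',s[i],c[i],cv2.minAreaRect(np.argwhere(l==i)[:,::-1].astype(np.float32)))
t=cv2.imread('pics/scene0.png');g=t.max(2)
m=(g<50).astype(np.uint8);n,l,s,c=cv2.connectedComponentsWithStats(m)
for i in range(1,n):
    if 320<c[i][0]<350 and 200<c[i][1]<245: print('scene',s[i],c[i])
E
```

```text
scene [301 206  46  38 902] [331.94345898 225.70842572]
```

View pics/crop1.png

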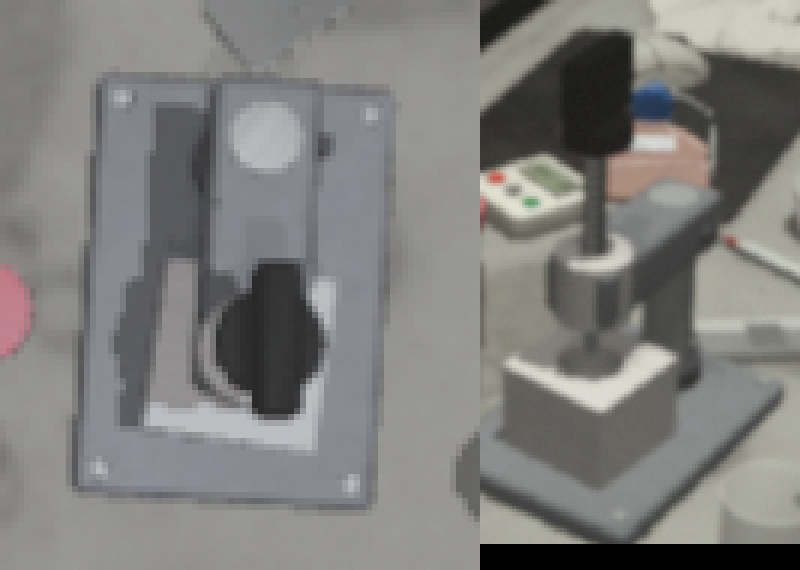

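```bash
python3 - <<'E'
from h import *
T=lambda x,y:(310+x/6-.5+.083*0,205+y/6-.5)
S=lambda x,y:(300+(x-480)/3.2-.5,195+y/3.2-.5)
print('top',tri(S(600,36),T(278,339)))
P=[plane('top',*T(*p),.014) for p in [(98,75),(392,90),(370,507),(74,490)]]
for p in P: print(p)
P=np.array(P)[:,:2]
print('sides',[np.linalg.norm(P[i]-P[i-1]) for i in range(4)])
for a,b in((3,0),(2,1),(1,0),(2,3)):
    d=P[b]-P[a];print(np.degrees(np.arctan2(d[1],d[0])))
c=P.mean(0);d=(P[0]+P[1]-P[2]-P[3]);d/=np.linalg.norm(d);print('origin by foot',c-.025*d)
q=[plane('top',*T(*p),.014)[:2] for p in [(122,97),(371,115),(351,485),(98,467)]];q=np.array(q);dd=q[0]+q[1]-q[2]-q[3];print('screws yaw',np.degrees(np.arctan2(dd[1],dd[0])),q.mean(0)-.025*dd/np.linalg.norm(dd))
print('column top',plane('top',*T(268,136),.12), 'head',plane('top',*T(278,339),.225))
print('blockcorners',[plane('top',*T(*p),.059)[:2] for p in[(145,428),(315,450),(335,277)]])
print('scene foot near corner',tri(S(620,538),T(74,490)))
print('bar ends',plane('top',*T(276,416),.225),plane('top',*T(280,262),.225))
for n,z in(('ptube',.113),):print(plane('top',306.5,256.5,z),plane('top',300,291,z),'beaker',plane('top',401,284,.03),'vial',plane('top',401,251,.045))
print('microscope left edge',plane('top',398,190,.1),plane('top',398,190,.2))
E
```

```text
top (array([0.4957818 , 0.01865001, 0.22804391]), np.float64(0.0009422367270607791))
[0.60009979 0.0664166  0.014     ]
[ 0.59519561 -0.04200942  0.014     ]
[ 0.44227968 -0.03316989  0.014     ]
[0.44803249 0.0746011  0.014     ]
sides [np.float64(0.15228739849669645), np.float64(0.10853687536899252), np.float64(0.15317120539968446), np.float64(0.10792442276536211)]
-3.080776018321304
-3.3083859409850165
87.4102378674205
86.94445740917408
origin by foot [0.49644075 0.01785292]
screws yaw -3.4356071129183032 [0.49616625 0.01724123]
column top [0.56608425 0.01272157 0.12      ] head [0.49564111 0.01878402 0.225     ]
blockcorners [array([0.47046513, 0.05057722]), array([ 0.46307688, -0.008621  ]), array([ 0.52339641, -0.01580904])]
scene foot near corner (array([ 0.46836233,  0.03492202, -0.03174732]), np.float64(0.08895524407489228))
bar ends [0.47353105 0.01940086 0.225     ] [0.51785497 0.01816428 0.225     ]
[0.50810347 0.10639213 0.113     ] [0.44038253 0.11865077 0.113     ] beaker [ 0.45362574 -0.09561552  0.03      ] vial [ 0.52388999 -0.09351184  0.045     ]
microscope left edge [ 0.64481663 -0.0783002   0.1       ] [ 0.62525434 -0.06001547  0.2       ]
```

Two views agree: head top is at z≈0.228 (text says 0.225), ray gap 0.9 mm. The foot measures 153×108 mm, with its origin at about (0.496, 0.018) and yaw about -3.3°. I'll start the approach now.

Call:
carry_out(rows=[{"tz":-5},{"tz":-3,"tx":-3,"ty":-2.4},{"tx":-4,"ty":-3.2},{"tx":-4,"ty":-3.2},{"tx":-4,"ty":-3.2},{"tx":-4,"ty":-3.2},{"tx":-4,"ty":-3.2},{"tx":-4,"ty":-3.2},{"tx":-4,"ty":-3.2},{"tx":-4,"ty":-3.2},{"tx":-4,"ty":-3.2},{}], jaw=-1, squeeze=60)

```text
validation failed for argument at $.ro...
```

Call:
carry_out(rows=[{"yaw":0.15},{"yaw":0.15},{"yaw":0.15},{"yaw":0.15},{"yaw":0.15},{"yaw":0.15},{"yaw":0.15},{"yaw":0.15},{"yaw":0.15},{"yaw":0.15},{"yaw":0.15},{"yaw":0.15}])

```text
validation failed for argument at $.ro...
```

Call:
carry_out(rows=[{"yaw":0.15},{"yaw":0.15},{"yaw":0.15},{"yaw":0.15},{"yaw":0.15},{}])

```text
validation failed for argument at $.ro...
```

Call:
carry_out(rows=[{"tx":0,"ty":0,"tz":-5,"yaw":0},{"tx":-3,"ty":-2.4,"tz":-3,"yaw":0},{"tx":-4,"ty":-3.2,"tz":0,"yaw":0},{"tx":-4,"ty":-3.2,"tz":0,"yaw":0},{"tx":-4,"ty":-3.2,"tz":0,"yaw":0},{"tx":-4,"ty":-3.2,"tz":0,"yaw":0},{"tx":-4,"ty":-3.2,"tz":0,"yaw":0},{"tx":-4,"ty":-3.2,"tz":0,"yaw":0},{"tx":-4,"ty":-3.2,"tz":0,"yaw":0},{"tx":-4,"ty":-3.2,"tz":0,"yaw":0},{"tx":-4,"ty":-3.2,"tz":0,"yaw":0},{"tx":0,"ty":0,"tz":0,"yaw":0}], jaw=-1, squeeze=60)

```text
time_s: 1.3
position: [0.4407, 0.1083, 0.3219]
tool_rot: [[-0.952, 0.305, -0.006], [0.305, 0.952, -0.008], [0.003, -0.009, -1.0]]
ft_force: [-0.4, 0.9, -0.7]
grip_width: 0.0857
```

Works well. Next I'll turn by about 2.89 rad.

Call:
carry_out(rows=[{"tx":-4,"ty":-3.3,"tz":0,"yaw":0.15},{"tx":-4,"ty":-3.3,"tz":0,"yaw":0.15},{"tx":0,"ty":0,"tz":0,"yaw":0.15},{"tx":0,"ty":0,"tz":0,"yaw":0.15},{"tx":0,"ty":0,"tz":0,"yaw":0.15},{"tx":0,"ty":0,"tz":0,"yaw":0.15},{"tx":0,"ty":0,"tz":0,"yaw":0.15},{"tx":0,"ty":0,"tz":0,"yaw":0.15},{"tx":0,"ty":0,"tz":0,"yaw":0.15},{"tx":0,"ty":0,"tz":0,"yaw":0.15},{"tx":0,"ty":0,"tz":0,"yaw":0.15},{"tx":0,"ty":0,"tz":0,"yaw":0.15}])

```text
time_s: 2.5
position: [0.4852, 0.024, 0.3186]
tool_rot: [[0.512, 0.859, -0.015], [0.859, -0.512, -0.004], [-0.011, -0.011, -1.0]]
ft_force: [-0.1, 0.3, -0.1]
grip_width: 0.0849
```

Call:
carry_out(rows=[{"tx":0,"ty":0,"tz":0,"yaw":0.15},{"tx":0,"ty":0,"tz":0,"yaw":0.15},{"tx":0,"ty":0,"tz":0,"yaw":0.15},{"tx":0,"ty":0,"tz":0,"yaw":0.15},{"tx":0,"ty":0,"tz":0,"yaw":0.15},{"tx":0,"ty":0,"tz":0,"yaw":0}])

```text
time_s: 3.1
position: [0.4832, 0.028, 0.3172]
tool_rot: [[0.96, 0.279, -0.019], [0.279, -0.96, -0.002], [-0.019, -0.003, -1.0]]
ft_force: [0.8, 0.2, -0.9]
grip_width: 0.0855
```

Call:
carry_out(rows=[{"tx":1,"ty":1.3,"tz":2,"yaw":0.15},{"tx":0,"ty":0,"tz":2,"yaw":0.15},{"tx":0,"ty":0,"tz":1,"yaw":0.04},{"tx":0,"ty":0,"tz":0,"yaw":0},{"tx":0,"ty":0,"tz":0,"yaw":0}])

```text
time_s: 3.6
position: [0.4952, 0.0199, 0.2656]
tool_rot: [[0.999, -0.047, -0.019], [-0.047, -0.999, -0.002], [-0.019, 0.003, -1.0]]
ft_force: [-0.2, -0.3, 0.2]
grip_width: 0.0856
```

```bash
python3 - <<'E'
from rig import env
import cv2,numpy as np
s=env.observe();print(s['q'],s['position'])
a=env.get_image('scene')[120:360,220:480,::-1];b=env.get_image('top')[195:345,280:430,::-1]
o=np.zeros((480,800,3),np.uint8);o[:369,:400]=cv2.resize(a,(400,369));o[:400,400:]=cv2.resize(b,(400,400));cv2.imwrite('pics/c2.png',o)
E
```

```text
[-11.24708656  15.83616627  79.43499004  -0.32281077  85.80200952
  81.48467718] [0.49519961 0.0199134  0.26556982]
```

View pics/c2.png

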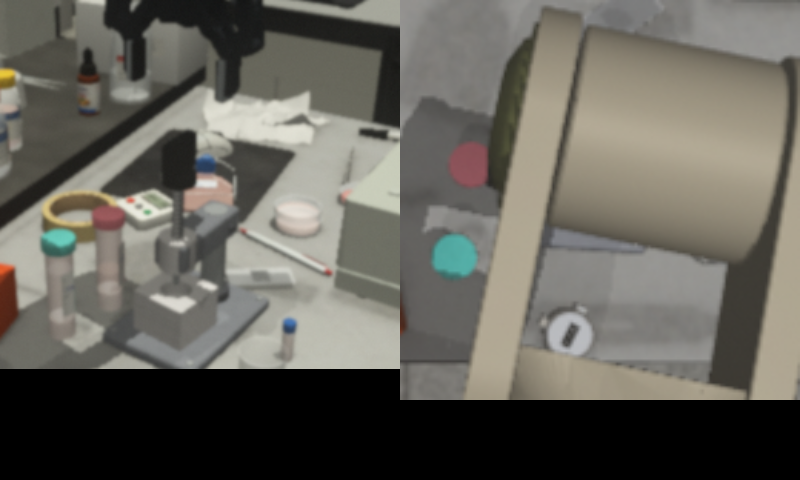

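Scene crop: both fingers straddle the bar (head at (180,135), finger midpoint about (180,68)), so it's aligned. I'll lower and close.

Call:
carry_out(rows=[{"tx":0.2,"ty":0.2,"tz":2,"yaw":0.01},{"tx":0,"ty":0,"tz":2,"yaw":0},{"tx":0,"ty":0,"tz":2,"yaw":0},{"tx":0,"ty":0,"tz":0,"yaw":0},{"tx":0,"ty":0,"tz":0,"yaw":0}])

```text
time_s: 4.2
position: [0.498, 0.0176, 0.2084]
tool_rot: [[0.999, -0.05, -0.01], [-0.05, -0.999, -0.004], [-0.01, 0.004, -1.0]]
ft_force: [-0.1, -0.4, 0.6]
grip_width: 0.0855
```

Call:
carry_out(rows=[{"tx":-0.15,"ty":0,"tz":0.1,"yaw":0},{"tx":0,"ty":0,"tz":0,"yaw":0},{"tx":0,"ty":0,"tz":0,"yaw":0},{"tx":0,"ty":0,"tz":0,"yaw":0},{"tx":0,"ty":0,"tz":0,"yaw":0},{"tx":0,"ty":0,"tz":0,"yaw":0},{"tx":0,"ty":0,"tz":0,"yaw":0},{"tx":0,"ty":0,"tz":0,"yaw":0}], jaw=1, squeeze=50)

```text
time_s: 5.0
position: [0.4978, 0.0184, 0.2114]
tool_rot: [[0.999, -0.049, -0.003], [-0.049, -0.999, -0.003], [-0.003, 0.003, -1.0]]
ft_force: [0.1, 0.9, 1.5]
grip_width: 0.0122
```

```bash
python3 -c "
from rig import env
s=env.observe();print(s['wrist_torque'],s['q'])"
```

```text
[ 0.21929048  0.10666755 -0.02660054] [-11.41331881  18.22542157  85.32572976  -0.22085451  76.59152014
  81.42016134]
```

Call:
carry_out(rows=[{"tx":0,"ty":0,"tz":0,"yaw":-0.1},{"tx":0,"ty":0,"tz":0,"yaw":-0.1},{"tx":0,"ty":0,"tz":0,"yaw":-0.1},{"tx":0,"ty":0,"tz":0,"yaw":-0.1}])

```text
time_s: 5.4
position: [0.4977, 0.0188, 0.2118]
tool_rot: [[0.934, 0.357, -0.003], [0.357, -0.934, -0.002], [-0.004, 0.001, -1.0]]
ft_force: [-0.6, 4.5, 2.2]
grip_width: 0.0121
```

Call:
carry_out(rows=[{"tx":0,"ty":0,"tz":0,"yaw":-0.1},{"tx":0,"ty":0,"tz":0,"yaw":-0.1},{"tx":0,"ty":0,"tz":0,"yaw":-0.1},{"tx":0,"ty":0,"tz":0,"yaw":-0.1},{"tx":0,"ty":0,"tz":0,"yaw":-0.1},{"tx":0,"ty":0,"tz":0,"yaw":-0.1},{"tx":0,"ty":0,"tz":0,"yaw":-0.1},{"tx":0,"ty":0,"tz":0,"yaw":-0.05},{"tx":0,"ty":0,"tz":0,"yaw":0},{"tx":0,"ty":0,"tz":0,"yaw":0}])

```text
time_s: 6.4
position: [0.4974, 0.0193, 0.2127]
tool_rot: [[0.411, 0.912, -0.002], [0.912, -0.411, -0.002], [-0.003, -0.001, -1.0]]
ft_force: [-1.4, 2.3, 1.1]
grip_width: 0.0121
```

```bash
python3 - <<'E'
from rig import env
import cv2
s=env.observe();print(s['wrist_torque'],s['q'],s['ft_force'])
b=env.get_image('scene')[150:360,220:460,::-1];cv2.imwrite('pics/c3.png',cv2.resize(b,None,fx=2.5,fy=2.5))
E
```

```text
[ 0.12642892 -0.03004955 -0.28802892] [-11.3661006   18.09320562  85.28874815  -0.14054463  76.7071675
  12.93380444] [-1.39257188  2.27907549  1.07175678]
```

View pics/c3.png

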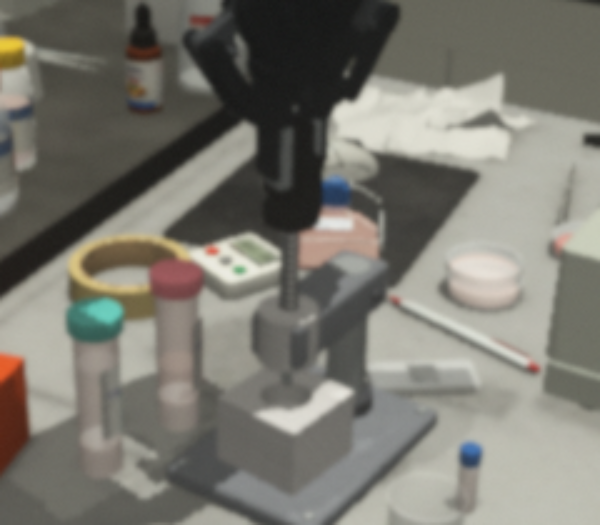

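Torque is against the loose stop and the tool has turned 68.5°. In the picture the head is gripped and the bystanders are in place. Now lowering.

Call:
carry_out(rows=[{"tx":0,"ty":0,"tz":0.4,"yaw":0},{"tx":0,"ty":0,"tz":0.4,"yaw":0},{"tx":0,"ty":0,"tz":0.4,"yaw":0},{"tx":0,"ty":0,"tz":0.3,"yaw":0},{"tx":0,"ty":0,"tz":0,"yaw":0}])

```text
time_s: 6.95
position: [0.4974, 0.0193, 0.1965]
tool_rot: [[0.413, 0.911, -0.002], [0.911, -0.413, -0.002], [-0.003, -0.001, -1.0]]
ft_force: [-0.7, 2.0, 2.1]
grip_width: 0.0122
```

Call:
carry_out(rows=[{"tx":0,"ty":0,"tz":0.2,"yaw":0},{"tx":0,"ty":0,"tz":0,"yaw":0}])

```text
time_s: 7.15
position: [0.4974, 0.0192, 0.1943]
tool_rot: [[0.413, 0.911, -0.002], [0.911, -0.413, -0.002], [-0.003, -0.001, -1.0]]
ft_force: [-1.1, 1.7, 3.1]
grip_width: 0.0117
```

Call:
carry_out(rows=[{"tx":0,"ty":0,"tz":0.2,"yaw":0},{"tx":0,"ty":0,"tz":0,"yaw":0}])

```text
time_s: 7.35
position: [0.4974, 0.0193, 0.1922]
tool_rot: [[0.413, 0.911, -0.002], [0.911, -0.413, -0.002], [-0.003, -0.001, -1.0]]
ft_force: [-1.0, 2.4, 2.1]
grip_width: 0.0118
```

Call:
carry_out(rows=[{"tx":0,"ty":0,"tz":0.2,"yaw":0},{"tx":0,"ty":0,"tz":0,"yaw":0}])

```text
time_s: 7.55
position: [0.4974, 0.0192, 0.1903]
tool_rot: [[0.413, 0.911, -0.001], [0.911, -0.413, -0.002], [-0.003, -0.0, -1.0]]
ft_force: [-1.8, 2.5, 4.0]
grip_width: 0.0123
```

Call:
carry_out(rows=[{"tx":0,"ty":0,"tz":0,"yaw":0}])

```text
time_s: 7.65
position: [0.4974, 0.0192, 0.1903]
tool_rot: [[0.413, 0.911, -0.001], [0.911, -0.413, -0.002], [-0.003, -0.0, -1.0]]
ft_force: [-2.0, 1.7, 3.1]
grip_width: 0.0116
```

Call:
carry_out(rows=[{"tx":0,"ty":0,"tz":0.15,"yaw":0},{"tx":0,"ty":0,"tz":0,"yaw":0}])

```text
time_s: 7.85
position: [0.4975, 0.0192, 0.1892]
tool_rot: [[0.413, 0.911, -0.001], [0.911, -0.413, -0.002], [-0.002, 0.0, -1.0]]
ft_force: [-2.7, 1.6, 6.0]
grip_width: 0.012
```

Call:
carry_out(rows=[{"tx":0,"ty":0,"tz":0,"yaw":0}])

```text
time_s: 7.95
position: [0.4974, 0.0193, 0.1894]
tool_rot: [[0.413, 0.911, -0.001], [0.911, -0.413, -0.002], [-0.002, 0.0, -1.0]]
ft_force: [-2.6, 2.3, 5.7]
grip_width: 0.0123
```

Call:
carry_out(rows=[{"tx":0,"ty":0,"tz":0.1,"yaw":0},{"tx":0,"ty":0,"tz":0,"yaw":0}])

```text
time_s: 8.15
position: [0.4975, 0.0192, 0.1889]
tool_rot: [[0.413, 0.911, -0.0], [0.911, -0.413, -0.003], [-0.002, 0.001, -1.0]]
ft_force: [-2.4, 2.5, 6.0]
grip_width: 0.0118
```

Call:
carry_out(rows=[{"tx":0,"ty":0,"tz":0,"yaw":0}])

```text
time_s: 8.25
position: [0.4974, 0.0192, 0.1892]
tool_rot: [[0.413, 0.911, 0.0], [0.911, -0.413, -0.003], [-0.002, 0.001, -1.0]]
ft_force: [-2.3, 2.3, 6.1]
grip_width: 0.0119
```

Call:
carry_out(rows=[{"tx":0,"ty":0,"tz":0.1,"yaw":0},{"tx":0,"ty":0,"tz":0.05,"yaw":0},{"tx":0,"ty":0,"tz":0.02,"yaw":0}])

```text
time_s: 8.55
position: [0.4974, 0.0193, 0.1886]
tool_rot: [[0.413, 0.911, 0.001], [0.911, -0.413, -0.003], [-0.002, 0.002, -1.0]]
ft_force: [-2.6, 2.4, 6.7]
grip_width: 0.0121
```

Call:
carry_out(rows=[{"tx":0,"ty":0,"tz":0.02,"yaw":0}])

```text
time_s: 8.65
position: [0.4974, 0.0193, 0.1887]
tool_rot: [[0.413, 0.911, 0.001], [0.911, -0.413, -0.003], [-0.002, 0.002, -1.0]]
ft_force: [-1.3, 2.3, 6.4]
grip_width: 0.012
```

Call:
carry_out(rows=[{"tx":0,"ty":0,"tz":0.02,"yaw":0}])

```text
time_s: 8.75
position: [0.4974, 0.0193, 0.1888]
tool_rot: [[0.413, 0.911, 0.002], [0.911, -0.413, -0.003], [-0.002, 0.003, -1.0]]
ft_force: [-1.5, 2.0, 6.5]
grip_width: 0.0123
```

Loads: about 2.5 N before contact, 6.5 N now, slope about 2 N/mm. That puts the tip on the bottom with about 4 N. Next, lock it, holding height with small tz.

Call:
carry_out(rows=[{"tx":0,"ty":0,"tz":0.03,"yaw":0.12},{"tx":0,"ty":0,"tz":0.03,"yaw":0.12},{"tx":0,"ty":0,"tz":0.03,"yaw":0.12},{"tx":0,"ty":0,"tz":0.03,"yaw":0.12}])

```text
time_s: 9.15
position: [0.4976, 0.019, 0.1888]
tool_rot: [[0.796, 0.606, 0.003], [0.606, -0.796, -0.004], [-0.0, 0.005, -1.0]]
ft_force: [-0.7, 0.9, 5.8]
grip_width: 0.0121
```

Call:
carry_out(rows=[{"tx":0,"ty":0,"tz":0.03,"yaw":0.12},{"tx":0,"ty":0,"tz":0.03,"yaw":0.12},{"tx":0,"ty":0,"tz":0.02,"yaw":0.12},{"tx":0,"ty":0,"tz":0.02,"yaw":0.12}])

```text
time_s: 9.55
position: [0.4978, 0.0186, 0.1888]
tool_rot: [[0.988, 0.153, 0.003], [0.153, -0.988, -0.006], [0.002, 0.006, -1.0]]
ft_force: [-0.5, -0.2, 6.1]
grip_width: 0.0118
```

Call:
carry_out(rows=[{"tx":0,"ty":0,"tz":0.02,"yaw":0.12},{"tx":0,"ty":0,"tz":0.02,"yaw":0.12},{"tx":0,"ty":0,"tz":0.01,"yaw":0.07},{"tx":0,"ty":0,"tz":0.01,"yaw":0.05}])

```text
time_s: 9.95
position: [0.4977, 0.0181, 0.189]
tool_rot: [[0.978, -0.211, 0.003], [-0.211, -0.978, -0.01], [0.005, 0.009, -1.0]]
ft_force: [-0.1, 1.7, 5.1]
grip_width: 0.012
```

```bash
python3 -c "
from rig import env
s=env.observe();print(s['wrist_torque'],s['q'])"
```

```text
[0.3426987  0.39595224 3.54045985] [-11.30847902  19.36737922  87.67294061  -0.52867905  72.68201108
  91.00112032]
```

Head is home with 3.5 N m against the stop (overdriven). I'll ease back in small steps until the torque is nearly nil.

Call:
carry_out(rows=[{"tx":0,"ty":0,"tz":0.01,"yaw":-0.05},{"tx":0,"ty":0,"tz":0.01,"yaw":-0.03}])

```text
time_s: 10.15
position: [0.4977, 0.0181, 0.1889]
tool_rot: [[0.993, -0.12, 0.003], [-0.12, -0.993, -0.012], [0.004, 0.012, -1.0]]
ft_force: [0.3, 0.5, 4.3]
grip_width: 0.0121
```

```bash
python3 -c "
from rig import env
s=env.observe();print(s['wrist_torque'],s['q'])"
```

```text
[0.26521299 0.36778895 1.65480215] [-11.22997719  19.3881144   87.66962862  -0.68441143  72.66020024
  85.86246451]
```

Call:
carry_out(rows=[{"tx":0,"ty":0,"tz":0.01,"yaw":-0.06},{"tx":0,"ty":0,"tz":0,"yaw":0}])

```text
time_s: 10.35
position: [0.4978, 0.0182, 0.1889]
tool_rot: [[0.998, -0.055, 0.002], [-0.055, -0.998, -0.012], [0.003, 0.012, -1.0]]
ft_force: [-0.4, 0.5, 4.1]
grip_width: 0.0118
```

```bash
python3 -c "
from rig import env
s=env.observe();print(s['wrist_torque'],s['q'],s['ft_force'])"
```

```text
[0.5439605  0.36884669 0.00574361] [-11.21273463  19.40004609  87.65626777  -0.70732818  72.676308
  82.15452722] [-0.36066547  0.46161448  4.06728906]
```

Torque is nil at -3.2°, the locked direction. Releasing.

Call:
carry_out(rows=[{"tx":0,"ty":0,"tz":0,"yaw":0},{"tx":0,"ty":0,"tz":0,"yaw":0},{"tx":0,"ty":0,"tz":0,"yaw":0},{"tx":0,"ty":0,"tz":0,"yaw":0},{"tx":0,"ty":0,"tz":0,"yaw":0},{"tx":0,"ty":0,"tz":0,"yaw":0},{"tx":0,"ty":0,"tz":0,"yaw":0}], jaw=-1)

```text
time_s: 11.05
position: [0.4977, 0.0175, 0.1877]
tool_rot: [[0.998, -0.06, 0.001], [-0.06, -0.998, -0.013], [0.002, 0.013, -1.0]]
ft_force: [0.4, 0.2, 0.4]
grip_width: 0.0852
```

Call:
carry_out(rows=[{"tx":0,"ty":0,"tz":-1,"yaw":0},{"tx":0,"ty":0,"tz":-2,"yaw":0},{"tx":0,"ty":0,"tz":-3,"yaw":0},{"tx":0,"ty":0,"tz":-4,"yaw":0},{"tx":0,"ty":0,"tz":-2,"yaw":0},{"tx":0,"ty":0,"tz":0,"yaw":0}])

```text
time_s: 11.65
position: [0.497, 0.0193, 0.3154]
tool_rot: [[0.998, -0.06, 0.001], [-0.06, -0.998, -0.014], [0.002, 0.013, -1.0]]
ft_force: [0.5, -0.9, -0.0]
grip_width: 0.0853
```

```bash
python3 - <<'E'
from h import *
b=env.get_image('scene')[:,:,::-1];cv2.imwrite('pics/s4.png',b)
a=cv2.imread('pics/scene0.png')
for k,im in(('before',a),('after',b)):
    c=im[200:260,325:349].max(2).mean(1);print(k,[int(x) for x in c])
o=np.hstack([a[190:365,260:400],b[190:365,260:400]]);cv2.imwrite('pics/c4.png',cv2.resize(o,None,fx=2.8,fy=2.8,interpolation=cv2.INTER_CUBIC))
for z in(.225,.2035,.2015):print(z,proj('scene',np.array([.496,.018,z])))
E
```

```text
before [161, 161, 158, 146, 119, 88, 69, 59, 54, 50, 47, 45, 44, 42, 41, 39, 38, 36, 36, 36, 37, 38, 38, 38, 37, 35, 35, 36, 37, 37, 36, 35, 38, 40, 40, 41, 42, 43, 43, 45, 48, 53, 66, 83, 99, 110, 117, 125, 132, 139, 141, 138, 133, 130, 134, 140, 137, 130, 125, 121]
after [170, 170, 168, 160, 145, 132, 132, 137, 142, 146, 150, 154, 156, 158, 156, 154, 150, 143, 130, 111, 93, 78, 66, 55, 47, 42, 40, 38, 36, 35, 35, 36, 38, 40, 41, 41, 42, 44, 45, 46, 47, 48, 51, 53, 51, 48, 46, 45, 44, 45, 46, 46, 46, 49, 55, 68, 86, 104, 117, 117]
0.225 (np.float64(337.09223352573986), np.float64(207.85210722018556))
0.2035 (np.float64(336.72277589973595), np.float64(221.9577400832518))
0.2015 (np.float64(336.6888857057843), np.float64(223.2516439030501))
```

View pics/c4.png

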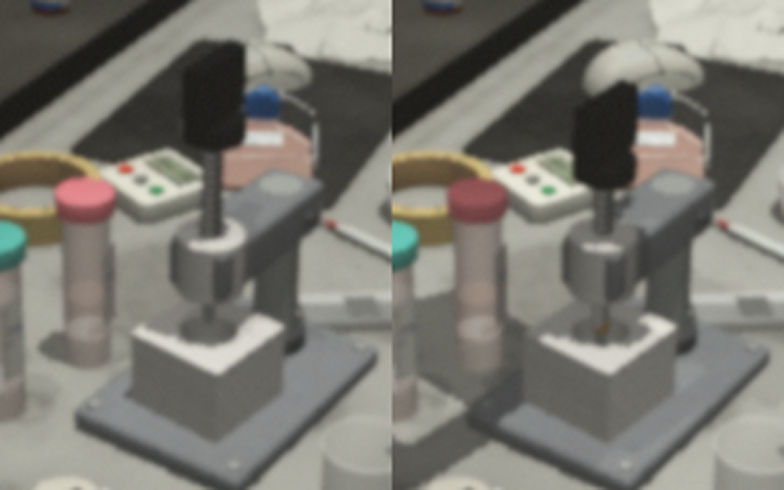

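```bash
python3 - <<'E'
import cv2,numpy as np
from h import *
a=cv2.imread('pics/scene0.png')[200:246,316:356];b=cv2.imread('pics/s4.png')[214:260,316:356]
f=lambda x:cv2.resize(np.clip(x.astype(float)*2.2,0,255).astype(np.uint8),(400,460),interpolation=cv2.INTER_CUBIC)
cv2.imwrite('pics/c5.png',np.hstack([f(a),f(b)]))
for yaw in(-3.3,8.2,65):
  c,s=np.cos(np.radians(yaw)),np.sin(np.radians(yaw))
  print(yaw,[tuple(np.round(proj('scene',np.array([.496+c*u-s*v,.018+s*u+c*v,.2025])),1)) for u,v in((-.023,-.0065),(-.023,.0065),(.023,.0065),(.023,-.0065))])
E
```

```text
-3.3 [(np.float64(331.3), np.float64(229.4)), (np.float64(323.6), np.float64(227.0)), (np.float64(341.8), np.float64(216.1)), (np.float64(349.4), np.float64(218.3))]
8.2 [(np.float64(334.8), np.float64(229.8)), (np.float64(326.0), np.float64(228.1)), (np.float64(338.6), np.float64(215.8)), (np.float64(346.9), np.float64(217.3))]
65 [(np.float64(350.0), np.float64(227.5)), (np.float64(342.3), np.float64(229.6)), (np.float64(323.8), np.float64(217.9)), (np.float64(331.4), np.float64(216.0))]
```

View pics/c5.png

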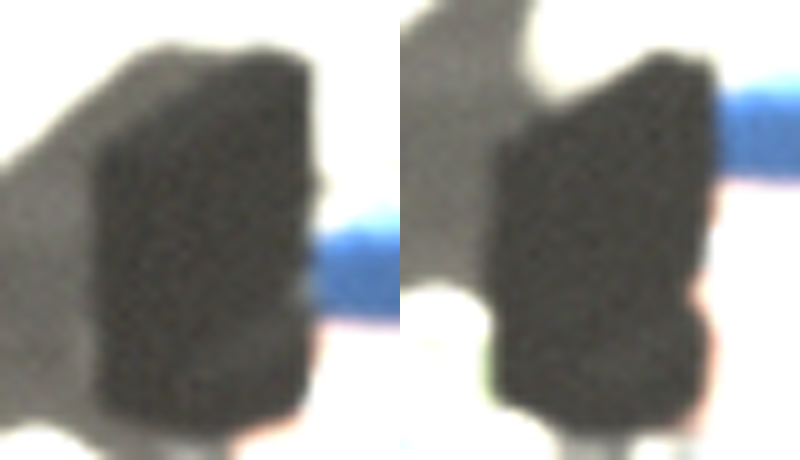

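The silhouette matches the starting locked one (left and right edges at about 325.5 and 347 both times), only lower by about 14 px (about 21 mm). I'll check that it isn't creeping back up over time.

Call:
carry_out(rows=[{"tx":0,"ty":0,"tz":-0.02,"yaw":0},{"tx":0,"ty":0,"tz":0,"yaw":0},{"tx":0,"ty":0,"tz":0,"yaw":0},{"tx":0,"ty":0,"tz":0,"yaw":0},{"tx":0,"ty":0,"tz":0,"yaw":0},{"tx":0,"ty":0,"tz":0,"yaw":0},{"tx":0,"ty":0,"tz":0,"yaw":0},{"tx":0,"ty":0,"tz":0,"yaw":0},{"tx":0,"ty":0,"tz":0,"yaw":0},{"tx":0,"ty":0,"tz":0,"yaw":0},{"tx":0,"ty":0,"tz":0,"yaw":0},{"tx":0,"ty":0,"tz":0,"yaw":0}])

```text
time_s: 12.9
position: [0.4955, 0.0195, 0.3099]
tool_rot: [[0.998, -0.061, -0.009], [-0.061, -0.998, -0.012], [-0.008, 0.012, -1.0]]
ft_force: [0.1, -0.5, 0.4]
grip_width: 0.085
```

```bash
python3 - <<'E'
from h import *
b=cv2.imread('pics/s4.png');a=cv2.imread('pics/scene0.png')
N=[env.get_image('scene')[:,:,::-1].astype(np.float32) for _ in range(6)]
c=np.mean(N,0).astype(np.uint8);cv2.imwrite('pics/s5.png',c)
g=lambda x:cv2.cvtColor(x,cv2.COLOR_BGR2GRAY)
def shift(p,q,dy0):
    P=g(p)[200:248,320:352];Q=g(q)[200+dy0:248+dy0,320:352]
    W=np.float32([[1,0,0],[0,1,0]])
    mask=lambda x:np.clip((70-x.astype(np.float32))/30,0,1)
    r,W=cv2.findTransformECC(mask(P),mask(Q),W,cv2.MOTION_TRANSLATION,(3,200,1e-6))
    return r,W[0,2],W[1,2]+dy0
print('s4->now',shift(b[14:],c[14:],0));print('start->now',shift(a,c,14))
E
```

```text
s4->now (0.9999271343023016, np.float32(0.007198572), np.float32(0.016302353))
start->now (0.8523785948384918, np.float32(0.97391206), np.float32(13.747936))
```

```bash
python3 - <<'E'
from h import *
a=cv2.imread('pics/scene0.png');c=cv2.imread('pics/s5.png')
def cross(col,r0,r1,rise):
    x=col[r0:r1].astype(float);d=np.diff(x)
    k=np.argmax(d) if rise else np.argmin(d)
    lo,hi=x[max(k-3,0):k+5].min(),x[max(k-3,0):k+5].max();m=(lo+hi)/2
    for i in range(max(k-3,0),k+4):
        if (x[i]-m)*(x[i+1]-m)<=0:return round(r0+i+(m-x[i])/(x[i+1]-x[i]),2),int(lo),int(hi)
for u in range(338,347):
    A=a[:,u].max(1);C=c[:,u].max(1)
    print(u,'top',cross(A,200,216,0),cross(C,214,230,0),'bot',cross(A,234,250,1),cross(C,248,262,1))
d=lambda z,x=.496:proj('scene',np.array([x,.018,z]))[1]
print('px/mm top',(d(.203)-d(.225))/22,'bottom',(d(.155)-d(.177))/22)
E
```

```text
338 top (np.float64(204.37), 37, 163) (np.float64(220.0), 34, 176) bot (np.float64(243.41), 32, 78) (np.float64(257.39), 33, 79)
339 top (np.float64(204.34), 34, 163) (np.float64(219.28), 34, 184) bot (np.float64(243.27), 32, 112) (np.float64(257.26), 34, 109)
340 top (np.float64(204.15), 36, 164) (np.float64(218.52), 34, 190) bot (np.float64(243.18), 34, 150) (np.float64(257.2), 34, 136)
341 top (np.float64(203.96), 35, 164) (np.float64(218.2), 35, 187) bot (np.float64(242.95), 33, 171) (np.float64(257.05), 33, 139)
342 top (np.float64(203.91), 35, 164) (np.float64(218.14), 34, 183) bot (np.float64(242.65), 34, 176) (np.float64(256.77), 33, 124)
343 top (np.float64(204.1), 35, 164) (np.float64(218.29), 34, 181) bot (np.float64(242.4), 34, 177) (np.float64(256.35), 34, 109)
344 top (np.float64(204.33), 33, 163) (np.float64(218.63), 34, 180) bot (np.float64(242.06), 34, 175) (np.float64(255.42), 34, 104)
345 top (np.float64(204.63), 33, 165) (np.float64(218.79), 35, 178) bot (np.float64(241.56), 35, 178) (np.float64(254.27), 40, 105)
346 top (np.float64(205.08), 44, 162) (np.float64(218.94), 38, 170) bot (np.float64(240.81), 51, 179) (np.float64(253.34), 67, 126)
px/mm top 0.6558816461908595 bottom 0.6198929274351831
```

Image drop (about 22.1±0.5 mm) and TCP drop (about 23.8 mm, contact at about 21.9) disagree by up to 2 mm, so the tip load after release isn't certain. There's plenty of time, so I'll regrip, feel the load, and relock a little firmer, comparing the collar edge before and after release.

Call:
carry_out(rows=[{"tx":0.3,"ty":0,"tz":3,"yaw":0},{"tx":0,"ty":0,"tz":3,"yaw":0},{"tx":0,"ty":0,"tz":3,"yaw":0},{"tx":0,"ty":0,"tz":2,"yaw":0},{"tx":0,"ty":0,"tz":0,"yaw":0},{"tx":0,"ty":0,"tz":0,"yaw":0}])

```text
time_s: 13.8
position: [0.4986, 0.0178, 0.1979]
tool_rot: [[0.998, -0.061, -0.005], [-0.061, -0.998, -0.012], [-0.004, 0.013, -1.0]]
ft_force: [-0.1, 0.1, 0.8]
grip_width: 0.0854
```

Call:
carry_out(rows=[{"tx":-0.1,"ty":0,"tz":0.9,"yaw":0},{"tx":0,"ty":0,"tz":0,"yaw":0},{"tx":0,"ty":0,"tz":0,"yaw":0}])

```text
time_s: 14.1
position: [0.4986, 0.0176, 0.1908]
tool_rot: [[0.998, -0.06, -0.0], [-0.06, -0.998, -0.013], [0.001, 0.013, -1.0]]
ft_force: [0.1, 0.1, 0.1]
grip_width: 0.0853
```

Call:
carry_out(rows=[{"tx":0,"ty":0,"tz":0,"yaw":0},{"tx":0,"ty":0,"tz":0,"yaw":0},{"tx":0,"ty":0,"tz":0,"yaw":0},{"tx":0,"ty":0,"tz":0,"yaw":0},{"tx":0,"ty":0,"tz":0,"yaw":0},{"tx":0,"ty":0,"tz":0,"yaw":0},{"tx":0,"ty":0,"tz":0,"yaw":0},{"tx":0,"ty":0,"tz":0,"yaw":0}], jaw=1, squeeze=50)

```text
time_s: 14.9
position: [0.4992, 0.0185, 0.1923]
tool_rot: [[0.998, -0.06, 0.003], [-0.06, -0.998, -0.012], [0.004, 0.011, -1.0]]
ft_force: [0.1, -0.2, 1.0]
grip_width: 0.0118
```

```bash
cat > e.py <<'E'
from h import *
def cr(im,u):
    x=im[246:264,u].max(1).astype(float);k=int(np.argmax(x>56));return 246+k-1+(56-x[k-1])/(x[k]-x[k-1])
def edge(n):
    N=[env.get_image('scene')[:,:,::-1].astype(np.float32) for _ in range(2)];c=np.mean(N,0);cv2.imwrite(f'pics/{n}.png',c)
    s=env.observe();print(n,np.round([cr(c,u) for u in range(338,344)],2),s['wrist_torque'][2],s['ft_force'],s['position'][2])
E
python3 -c "
from e import *
edge('g1');c=cv2.imread('pics/s5.png');print('released',np.round([cr(c,u) for u in range(338,344)],2))"
```

```text
g1 [257.17 256.6  256.36 256.12 255.97 255.56] -0.03235430005481715 [-0.34892188  1.64014519  1.69864435] 0.1923205310734399
released [257.39 256.67 256.34 256.2  256.09 255.61][ WARN:0@3.050] global loadsave.cpp:1063 imwrite_ Unsupported depth image for selected encoder is fallbacked to CV_8U.
```

Call:
carry_out(rows=[{"tx":0,"ty":0,"tz":0.01,"yaw":-0.12},{"tx":0,"ty":0,"tz":0.01,"yaw":-0.12},{"tx":0,"ty":0,"tz":0.01,"yaw":-0.12},{"tx":0,"ty":0,"tz":0.01,"yaw":-0.12},{"tx":0,"ty":0,"tz":0.01,"yaw":-0.12},{"tx":0,"ty":0,"tz":0.02,"yaw":-0.12},{"tx":0,"ty":0,"tz":0.02,"yaw":-0.12},{"tx":0,"ty":0,"tz":0.02,"yaw":-0.12},{"tx":0,"ty":0,"tz":0.02,"yaw":-0.12}])

```text
time_s: 15.9
position: [0.4983, 0.0205, 0.1929]
tool_rot: [[0.488, 0.873, 0.003], [0.873, -0.488, -0.007], [-0.004, 0.006, -1.0]]
ft_force: [-2.3, 2.5, 4.2]
grip_width: 0.012
```

```bash
python3 -c "
from e import *
edge('g2')" 2>/dev/null
```

```text
g2 [256.83 256.32 256.04 255.74 255.41 254.68] 0.0697341257916653 [-2.92374513  2.58239751  5.38838274] 0.19295984814761297
```

Loosened, the hand feels about 4.8 N even though the head rose 0.65 mm. Against the 2.5 N spring, the locked tip had carried about 3.6 N, so the first lock was good. I'll press slightly and relock.

Call:
carry_out(rows=[{"tx":0,"ty":0,"tz":0.1,"yaw":0},{"tx":0,"ty":0,"tz":0.06,"yaw":0},{"tx":0,"ty":0,"tz":0.03,"yaw":0}])

```text
time_s: 16.3
position: [0.4982, 0.0206, 0.1926]
tool_rot: [[0.49, 0.871, 0.005], [0.871, -0.49, -0.007], [-0.004, 0.008, -1.0]]
ft_force: [-1.9, 1.5, 5.3]
grip_width: 0.0116
```

```bash
python3 -c "
from e import *
edge('g3')" 2>/dev/null
```

```text
g3 [256.88 256.42 256.12 256.   255.78 255.09] 0.018810533448777464 [-2.686788    1.51945864  5.90489166] 0.1926308545419408
```

Call:
carry_out(rows=[{"tx":0,"ty":0,"tz":0.12,"yaw":0},{"tx":0,"ty":0,"tz":0.08,"yaw":0},{"tx":0,"ty":0,"tz":0.05,"yaw":0}])

```text
time_s: 16.7
position: [0.4982, 0.0206, 0.192]
tool_rot: [[0.492, 0.871, 0.007], [0.871, -0.491, -0.007], [-0.003, 0.009, -1.0]]
ft_force: [-2.1, 1.7, 6.3]
grip_width: 0.0118
```

Call:
carry_out(rows=[{"tx":0,"ty":0,"tz":0.04,"yaw":0.12},{"tx":0,"ty":0,"tz":0.04,"yaw":0.12},{"tx":0,"ty":0,"tz":0.03,"yaw":0.12},{"tx":0,"ty":0,"tz":0.03,"yaw":0.12},{"tx":0,"ty":0,"tz":0.02,"yaw":0.12}])

```text
time_s: 17.2
position: [0.4989, 0.0196, 0.1927]
tool_rot: [[0.907, 0.42, 0.011], [0.42, -0.907, -0.01], [0.005, 0.014, -1.0]]
ft_force: [0.7, 0.7, 2.8]
grip_width: 0.0122
```

Call:
carry_out(rows=[{"tx":0,"ty":0,"tz":0.04,"yaw":0.12},{"tx":0,"ty":0,"tz":0.04,"yaw":0.12},{"tx":0,"ty":0,"tz":0.03,"yaw":0.12},{"tx":0,"ty":0,"tz":0.03,"yaw":0.1},{"tx":0,"ty":0,"tz":0.02,"yaw":0.02}])

```text
time_s: 17.7
position: [0.4992, 0.0183, 0.1927]
tool_rot: [[0.997, -0.07, 0.012], [-0.07, -0.997, -0.013], [0.013, 0.012, -1.0]]
ft_force: [-0.7, -2.2, 3.7]
grip_width: 0.0118
```

```bash
python3 -c "
from e import *
edge('g4')" 2>/dev/null
```

```text
g4 [257.   256.4  256.14 255.97 255.62 255.24] 0.1742516256090763 [-1.38069619 -2.2728658   4.9119808 ] 0.1927298612757111
```

Call:
carry_out(rows=[{"tx":0,"ty":0,"tz":0.02,"yaw":0.05},{"tx":0,"ty":0,"tz":0.02,"yaw":0.02},{"tx":0,"ty":0,"tz":0.01,"yaw":-0.05},{"tx":0,"ty":0,"tz":0.01,"yaw":0}])

```text
time_s: 18.2
position: [0.4991, 0.0181, 0.1927]
tool_rot: [[0.997, -0.072, 0.012], [-0.072, -0.997, -0.015], [0.013, 0.014, -1.0]]
ft_force: [-0.8, 0.4, 4.2]
grip_width: 0.0118
```

```bash
python3 -c "
from e import *
edge('g5')" 2>/dev/null
```

```text
g5 [257.   256.39 256.11 256.   255.59 255.2 ] 0.5478796238632224 [-0.76114837 -0.35152301  5.50425217] 0.19274164097435173
```

Call:
carry_out(rows=[{"tx":0,"ty":0,"tz":0,"yaw":0},{"tx":0,"ty":0,"tz":0,"yaw":0},{"tx":0,"ty":0,"tz":0,"yaw":0},{"tx":0,"ty":0,"tz":0,"yaw":0},{"tx":0,"ty":0,"tz":0,"yaw":0},{"tx":0,"ty":0,"tz":0,"yaw":0},{"tx":0,"ty":0,"tz":0,"yaw":0}], jaw=-1)

```text
time_s: 19.0
position: [0.4991, 0.0178, 0.1916]
tool_rot: [[0.997, -0.078, 0.011], [-0.078, -0.997, -0.015], [0.012, 0.014, -1.0]]
ft_force: [-1.0, -0.2, 0.6]
grip_width: 0.0853
```

Call:
carry_out(rows=[{"tx":0,"ty":0,"tz":-1,"yaw":0},{"tx":0,"ty":0,"tz":-2,"yaw":0},{"tx":0,"ty":0,"tz":-3,"yaw":0},{"tx":0,"ty":0,"tz":-4,"yaw":0},{"tx":0,"ty":0,"tz":-2,"yaw":0},{"tx":0,"ty":0,"tz":0,"yaw":0},{"tx":0,"ty":0,"tz":0,"yaw":0}])

```text
time_s: 19.7
position: [0.4971, 0.0198, 0.3193]
tool_rot: [[0.997, -0.078, 0.012], [-0.078, -0.997, -0.015], [0.013, 0.014, -1.0]]
ft_force: [0.5, -0.7, -0.6]
grip_width: 0.0859
```

```bash
python3 - <<'E' 2>/dev/null
from e import *
edge('r6');cv2.imwrite('pics/r6c.png',cv2.resize(np.hstack([cv2.imread('pics/s5.png')[195:400,230:425],cv2.imread('pics/r6.png')[195:400,230:425]]),(780,410)))
E
```

```text
r6 [257.06 256.35 256.12 255.94 255.52 254.71] 0.02314497433593283 [-0.54485393  0.97818248 -0.09179763] 0.3186460393204971
```

View pics/r6c.png

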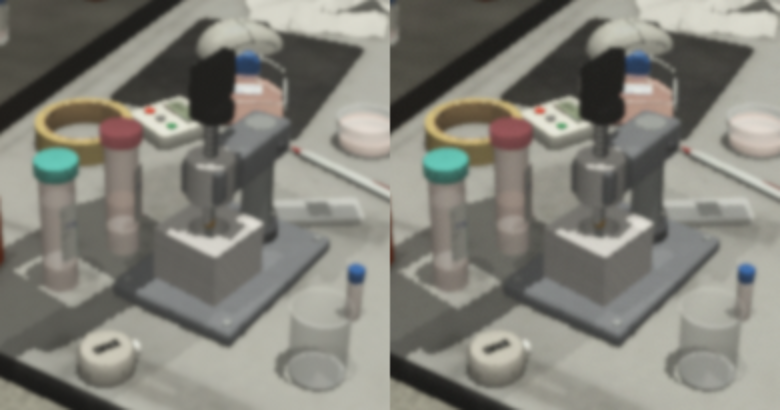

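After release the collar edge stays put (within 0.1 px, about 0.15 mm), the head still lies in the locked direction, and all bystanders are in place. Handing in.

```bash
python3 -c "
from rig import env
print(env.close_job())"
```

```text
the job is handed in; nothing more can be done
None
```

I handed the job in at about 20 s of the 54 s allowed, with the head locked and the probe's tip resting on the bottom of the well at an estimated 3 N. The interface gave no verdict, and I had no direct reading of tip force. The estimate is the force felt at the wrist less the lifting spring's share.

- **What I did:** I found the gauge from the two camera views, gripped the head and twisted it loose. I lowered the probe until the force rose from about 2.5 N (spring alone) to 6.5 N, then twisted the head home. That puts the tip's contact about 22 mm below the top stop, so the well is about 15 mm deep.
- **A check that disagreed:** after the first release the image showed the probe lowered about 22 mm, but the arm's own reading said 23.8 mm. I gripped the head again and loosened it. The force felt showed the tip had in fact been carrying about 3.6 N. I then pressed lightly and locked it again.
- **Too much twist:** on the first lock I pushed the head against its stop with about 3.5 N m, well over the 0.3 N m it needs. I eased this off before letting go.
- **Last checks:**
  - The edge of the head's collar moved no more than about 0.15 mm on release, leaving aside one poorly lit image column that read 0.5 px higher.
  - The bar looks to lie in the locked direction.
  - The gripper is clear of everything.
  - The tubes, beaker, vial, slide and counter look unmoved in the pictures.

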